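# Shut and lock the mosaic casting frame

## Robot

A 6-joint arm with a two-finger parallel gripper is mounted at the origin on the work surface. World frame = base frame: x ahead of the robot, y to its left, z up, the work surface at z = 0. Lengths are in m, angles in rad, forces in N, time in s.
With the tool pointing down it reaches from about 0.35 to 0.85 m from the base axis. Payload 8.1 kg.
Tool frame: the origin (TCP) lies between the finger pads; the fingertips stand 11 mm ahead of it and the grasp point (between the pads) lies 8 mm behind it (robot.tips_ahead is the distance from the TCP to the fingertips, in m); z points along the fingers, y is the line along which they close (so a half turn about z gives the same grasp; the last joint's range is limited). The gripper opens to 93 mm and grips with 3 to 60 N. Pads are 15 mm wide; open, the fingers measure 128 mm over their backs; the gripper's body (75 mm by 188 mm) begins 65 mm behind the grasp point.
Start: joints at [1.239, 0.13, 1.488, -0, 1.523, -0.085], TCP at [0.147, 0.582, 0.23] pointing down, gripper open.
Joint ranges: [-2.96, 2.96], [-0.89, 2.26], [0.02, 2.5], [-1.34, 4.48], [0, 2.73], [-2.66, 2.66]. Speed limits (rad/s): [2.39, 2.39, 2.79, 3.14, 3.14, 3.14].

## Interface

Orientations are given as a rotation vector (axis times angle).
In Python, from plant import robot gives the robot as it stands. The module is installed in compiled form; this text tells all that it offers.
- The arm moves only by the tool move_arm, never from a script. Its argument "deltas" is one flat list of numbers, 7 for each row, row after row: the shift along the tool's x, y, z in m, then the turn, a rotation vector about the tool's x, y, z in rad, then the opening, from 0 (shut) to 1 (fully open). A call has 1 to 12 rows; each row is the pose to reach, as a shift and turn from the pose commanded when the call began, along the tool's axes at that moment; what a row does not reach only later rows make up. A row lasts 1/8 s, in which the tool goes at most 62.5 mm and 10.7 degrees, less where a joint would pass 70% of its speed; a pose out of reach is approached as far as the arm can. A call with a gripper value outside its range is refused whole. The fingers move at their own pace and stop on an object; "squeeze" is the grip in N (left out, the last holds). Time passes only in rows, so rows that repeat a pose let the fingers close. It gives the time, the measured TCP pose, the force, the opening and the grip force at its end, in the units of the state.
- robot.read_state(): the state, without advancing time (a new reading comes with each control period).
- robot.read_camera(name): name is "side" or "top"; returns (picture, depth): 400x640x3 uint8, red, green, blue; 400x640 float32, m along the optical axis (not along the pixel's ray), 0 where there is no reading.
- robot.camera_model(name): a dict with "K" (3x3 intrinsics, pixels), "R" (3x3) and "t" (3): a world point X has camera coordinates R X + t. Camera axes: x right, y down, z forward; pixel columns grow to the right and rows downward; lengths in m; the calibration is good to about 2 mm. A picture is of the moment at which its call begins. camera_model takes no time and is no camera call.
- robot.close_job(): hands the job in; it is judged then, once.
Trained networks look in the newest picture that a camera, given by its name, has taken for a name from the list of things; names that differ only in an ending like _2 or _b are one class to them, and where a whole thing is asked for, a point or a joint stands for the part that bears it (a point fixed in the world has none). Each returns a list of dicts, best first, with "confidence" (0 to 1); they miss things now and then, are a little off and sometimes report something else, mostly with a low value. They report only what shows in the picture. A call takes as long as a camera call.
- robot.recognise(camera, label): "uv" ([column, row] in pixels, amid what is visible of it).
The state is a dict: "t": time; "q": joint angles; "dq": joint speeds; "joint_torque": joint torques, N m; "tool_pos": TCP position; "orientation": TCP orientation; "force": force on the tool from outside, world axes, zero at the start; "wrist_torque": the same for the moment, N m; "opening": finger opening in m; "gripper_force": force on a finger pad.
Only numpy, scipy, OpenCV 4.12 (cv2) and the standard library are available. Lean on these libraries where they do the work, as an engineer would, in place of code of your own. Each camera call takes 0.05 s, during which the arm holds its last target. There are 200 camera calls.

## Task

Get this casting frame ready for plaster: with the fingertips, push the loose aluminium bar squarely up against the ends of both side bars so that it shuts the open side. Then push the handle of each of the two toggle clamps over and down until it snaps past centre and the clamp locks its foot onto the bar. Only push the bar, never lift it, and leave the loose tools, tiles, jar and cup on the board where they are.

Things in the scene. Friction and masses are not known exactly. Their poses are not given: they have to be found in the camera images.
- board: plywood casting board 420 x 500 x 18 mm, lying on the bench; its top is at z = 18 mm. Two fixed aluminium side bars (30 x 30 mm, centred at y = +128 and -128 mm) run in +x from x = 0, and a third joins them at the back, round a 14 mm thick mosaic of terracotta tiles. Origin: underside, midway between the near ends of the side bars, which lie in the plane x = 0. +x leads into the frame, +y to its left
- bar: the loose aluminium bar that shuts the frame: 30 x 30 mm box section, 360 mm long along its y, 0.25 to 0.5 kg. It lies on the board across the frame's open side, 5 to 27 mm away from the side bars' ends and up to 0.04 rad askew. Origin: centre of its underside
- bar_center (a point): centre of the loose bar, 15 mm above its underside; axes as the bar's. Shut: its x on the board is -15 mm
- bar_face_left (a point): point on the loose bar's inner (+x) face, 130 mm left (+y) of the bar's centre, half-way up, facing the end of the left side bar. Shut: its x on the board is 0
- bar_face_right (a point): the same, 130 mm right (-y) of the bar's centre, facing the end of the right side bar
- left_handle (a joint): hinge of the left (+y) clamp's handle, rad. 0: open, rests there, leaning 10 deg from upright towards the frame. Swinging it away from the frame (towards the board's -x) and down closes the clamp: past about 0.2 it drops by its own weight, at 1.22 the foot meets the bar, then it takes up to 0.45 Nm (5 N near the grip's middle) over dead centre at 1.48, and it snaps to its stop, locked, at 1.59, grip 9 deg above level
- left_pivot (a point): axis of the left handle's hinge (along the board's y) on the fixed left clamp, 30 mm above the bench, x = -114 mm on the board. The straight handle reaches 141 mm from here. The clamp's axes are the board's: +x to the frame. The open clamp's short arm stands up on the handle's +x side, 25 to 75 mm in +x of this point, its top 135 mm above the bench
- left_grip (a point): point on the axis of the left handle, 95 mm from its pivot, in the middle of its black grip (18 mm thick, 54 to 141 mm from the pivot; nearer the pivot the handle is a flat steel shank 15 mm wide, 12 mm thick). It turns with the handle: its x axis points from pivot to end, its z axis at right angles to that, in the clamp's plane
- left_foot: spindle with springy rubber foot (20 mm across) at the end of the left clamp's arm; origin on the arm's axis, 65 mm from the arm's own hinge. Locked, the foot presses on the shut bar's top with about 40 N, mid-width
- right_handle (a joint): hinge of the right (-y) clamp's handle, rad. 0: open, rests there, leaning 10 deg from upright towards the frame. Swinging it away from the frame (towards the board's -x) and down closes the clamp: past about 0.2 it drops by its own weight, at 1.22 the foot meets the bar, then it takes up to 0.45 Nm (5 N near the grip's middle) over dead centre at 1.48, and it snaps to its stop, locked, at 1.59, grip 9 deg above level
- right_pivot (a point): axis of the right handle's hinge (along the board's y) on the fixed right clamp, 30 mm above the bench, x = -114 mm on the board. The straight handle reaches 141 mm from here. The clamp's axes are the board's: +x to the frame. The open clamp's short arm stands up on the handle's +x side, 25 to 75 mm in +x of this point, its top 135 mm above the bench
- right_grip (a point): point on the axis of the right handle, 95 mm from its pivot, in the middle of its black grip (18 mm thick, 54 to 141 mm from the pivot; nearer the pivot the handle is a flat steel shank 15 mm wide, 12 mm thick). It turns with the handle: its x axis points from pivot to end, its z axis at right angles to that, in the clamp's plane
- right_foot: spindle with springy rubber foot (20 mm across) at the end of the right clamp's arm; origin on the arm's axis, 65 mm from the arm's own hinge. Locked, the foot presses on the shut bar's top with about 40 N, mid-width
- tile_stack: three spare hexagonal tiles, 48 mm across, 36 mm high, between the two clamps at the board's robot-side edge. Origin: centre of the underside. Not part of the job
- wrench: open wrench 150 mm long, lying on the board beside one of the clamps. It lies along its x axis. Not part of the job
- brush: hand brush 150 mm long, lying on the board beside one of the clamps. It lies along its x axis. Not part of the job
- jar: closed jar 80 mm high, 60 mm wide, standing on the board outside one of the side bars. Origin: centre of the underside. Not part of the job
- mixing_cup: open plastic mixing cup 70 mm high, 72 mm wide, standing on the board outside one of the side bars. Origin: centre of the underside. Not part of the job

How it is judged:
By the outcome, as a careful person would: the job done as asked, in the order asked, and still so for the second after the job is handed in, with the robot touching nothing.
It also fails if it takes over 64 s, if anything falls off the work surface, if the arm or the gripper's body presses on something with over 40 N, if the wrist force passes 120 N, or if a joint passes its speed limit or range.

## Working session

There is one attempt and no reset: what is moved stays moved. The work goes in short steps, Python scripts to look and compute and a tool call to move; the robot and the scene stay as the last step left them, time stands still between calls to the robot, and variables do not carry over. Pictures are saved under pics/ and viewed, at most 10 in all, crops included, and the job is handed in when it is done.

Besides the shell and the picture viewer there is one more tool, called after "Emit:" as name(argument=value, ...), one argument or row to a line, values as JSON. move_arm: Moves the arm, as the interface text tells. Its arguments: {"type":"object","properties":{"deltas":{"type":"array","items":{"type":"number"}},"squeeze":{"type":"number"}},"required":["deltas"]}

```bash
mkdir -p pics; cat > h.py <<'E'
import numpy as np, cv2
from plant import robot
from scipy.spatial.transform import Rotation as Ro
def world(cam,uv,depth):
    m=robot.camera_model(cam);u,v=np.asarray(uv,float).reshape(-1,2).T
    d=depth[v.round().astype(int),u.round().astype(int)]
    c=np.stack([(u-m['K'][0,2])/m['K'][0,0]*d,(v-m['K'][1,2])/m['K'][1,1]*d,d],1)
    return (c-m['t'])@m['R']
def cloud(cam,depth):
    v,u=np.mgrid[:400,:640];return world(cam,np.stack([u.ravel(),v.ravel()],1),depth).reshape(400,640,3)
def pix(cam,X):
    m=robot.camera_model(cam);p=(np.atleast_2d(X)@m['R'].T+m['t'])@m['K'].T;return p[:,:2]/p[:,2:]
E
python3 - <<'E'
from h import *
s=robot.read_state();print({k:np.round(v,3) for k,v in s.items() if k in('t','tool_pos','orientation','opening','force')},robot.tips_ahead)
for c in('top','side'):
    p,d=robot.read_camera(c);cv2.imwrite(f'pics/{c}0.png',p[:,:,::-1]);np.save(f'{c}0.npy',d)
    for l in('bar','left_pivot','right_pivot','left_grip','right_grip','left_foot','right_foot','bar_face_left','bar_face_right','tile_stack','wrench','brush','jar','mixing_cup'):
        for r in robot.recognise(c,l)[:2]: print(c,l,np.round(r['uv']),round(r['confidence'],2),world(c,np.clip(r['uv'],0,[639,399]),d).round(3)[0])
E
```

```text
{'t': np.float64(0.0), 'tool_pos': array([0.146, 0.581, 0.229]), 'orientation': array([-3.870e-01, -3.117e+00,  3.000e-03]), 'force': array([ 0.818, -0.089,  0.186]), 'opening': np.float64(0.092)} 0.011
top bar [350. 199.] 0.91 [ 0.614 -0.035  0.049]
top left_pivot [292. 222.] 0.72 [0.567 0.09  0.162]
top left_pivot [297. 196.] 0.71 [0.62  0.081 0.121]
top right_pivot [402. 235.] 0.73 [ 0.534 -0.147  0.058]
top left_grip [293. 218.] 0.7 [0.574 0.087 0.167]
top right_grip [350. 200.] 0.55 [ 0.613 -0.034  0.049]
top right_grip [409. 242.] 0.5 [ 0.523 -0.145  0.132]
top left_foot [292. 196.] 0.37 [0.619 0.09  0.132]
top bar_face_left [431. 250.] 0.73 [ 0.499 -0.214  0.037]
top bar_face_right [349. 197.] 0.59 [ 0.62  -0.031  0.047]
top tile_stack [335. 263.] 0.69 [0.475 0.002 0.055]
top wrench [247. 230.] 0.71 [0.549 0.197 0.026]
top brush [431. 253.] 0.86 [ 0.492 -0.214  0.038]
top jar [444. 174.] 0.89 [ 0.664 -0.23   0.097]
top jar [246. 226.] 0.43 [0.557 0.199 0.024]
top mixing_cup [263. 152.] 0.58 [0.726 0.16  0.022]
top mixing_cup [294. 194.] 0.36 [0.624 0.086 0.123]
side bar [344. 
[... 412 characters left out ...]
ide right_foot [348. 276.] 0.55 [ 0.581 -0.166  0.121]
side right_foot [344. 293.] 0.47 [ 0.596 -0.127  0.048]
side bar_face_left [347. 288.] 0.72 [ 0.605 -0.118  0.048]
side bar_face_left [349. 275.] 0.67 [ 0.583 -0.166  0.122]
side bar_face_right [341. 292.] 0.7 [ 0.593 -0.123  0.048]
side bar_face_right [254. 220.] 0.43 [0.523 0.191 0.023]
side tile_stack [251. 272.] 0.84 [ 0.468 -0.022  0.055]
side wrench [255. 221.] 0.84 [0.526 0.193 0.018]
side wrench [308. 374.] 0.44 [ 0.493 -0.233  0.038]
side brush [303. 373.] 0.56 [ 0.487 -0.23   0.039]
side jar [426. 330.] 0.86 [ 0.651 -0.263  0.08 ]
side jar [340. 198.] 0.38 [0.703 0.118 0.076]
side mixing_cup [337. 197.] 0.96 [0.699 0.121 0.078]
```

View pics/top0.png

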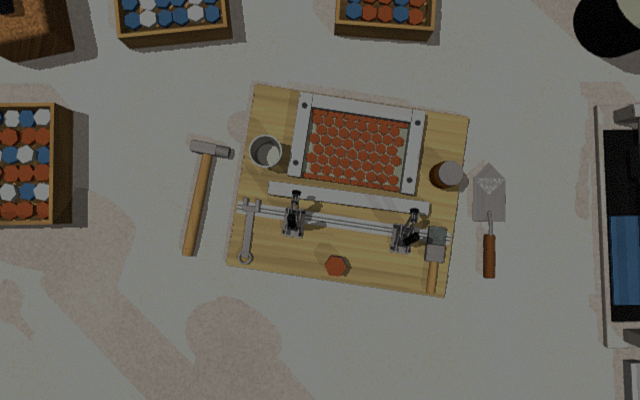

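View pics/side0.png

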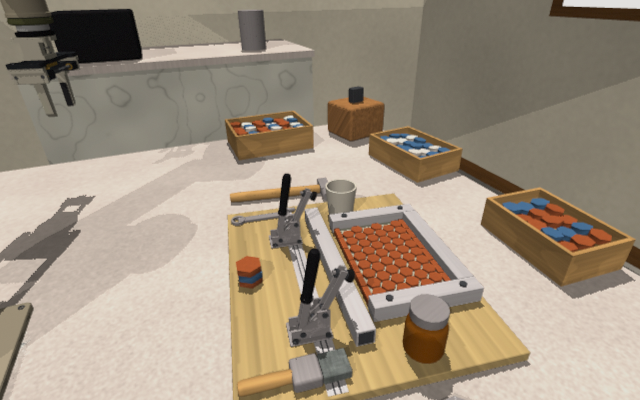

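The top view shows the frame near (355,140), the loose bar at (350,199), and the clamps at (293,215) and (405,235). The tiles are between the clamps at (335,263). The brush beside the right clamp and the wrench beside the left lie clear of the middle. Next I'll fit the frame and bar from depth.

```bash
cat > fit.py <<'E'
from h import *
def fit(d,p):
    W=cloud('top',d);z=W[...,2]
    # rectify to plane z=.048
    hsv=cv2.cvtColor(p,cv2.COLOR_RGB2HSV)
    m=((z>.040)&(z<.056)&(hsv[...,1]<70)&(d>0)).astype(np.uint8)
    n,l,st,ce=cv2.connectedComponentsWithStats(m,connectivity=4)
    out=[]
    for i in np.argsort(-st[1:,4])[:4]+1:
        q=W[l==i][:,:2].astype(np.float32)
        if st[i,4]<150: continue
        r=cv2.minAreaRect(q*1000);out.append((st[i,4],ce[i].round(),r,np.median(W[l==i][:,2])))
    return out,l,W
E
python3 - <<'E'
from fit import *
d=np.load('top0.npy');p=cv2.imread('pics/top0.png')[:,:,::-1].copy()
o,l,W=fit(d,p)
for r in o: print(r, cv2.boxPoints(r[2]).round(0).tolist())
# clamp points: tall
z=W[...,2]
for a,b in((250,340),(370,430)):
    m=np.zeros(z.shape,bool);m[180:260,a:b]=1;m&=(z>.06)
    q=W[m];print(len(q),q.mean(0).round(3),q.min(0).round(3),q.max(0).round(3))
for r in o: pass
im=cv2.resize(p[80:280,220:480,::-1],None,fx=3,fy=3,interpolation=cv2.INTER_CUBIC);im=cv2.convertScaleAbs(im,alpha=1.5);cv2.imwrite('pics/c0.png',im)
E
```

```text
(np.int32(3707), array([359., 130.]), ((740.1931762695312, -50.73832702636719), (286.1905822753906, 190.67808532714844), 80.5143814086914), np.float64(0.048033463507281784)) [[623.0, -176.0], [811.0, -208.0], [858.0, 75.0], [670.0, 106.0]]
(np.int32(2082), array([348., 198.]), ((616.9168701171875, -30.218399047851562), (360.4400329589844, 30.178951263427734), 81.60850524902344), np.float64(0.0480679999909643)) [[576.0, -206.0], [606.0, -211.0], [658.0, 146.0], [628.0, 150.0]]
364 [0.59  0.085 0.177] [0.55  0.043 0.061] [0.632 0.105 1.081]
430 [ 0.551 -0.146  0.149] [ 0.514 -0.171  0.06 ] [0.592 0.043 1.081]
```

View pics/c0.png

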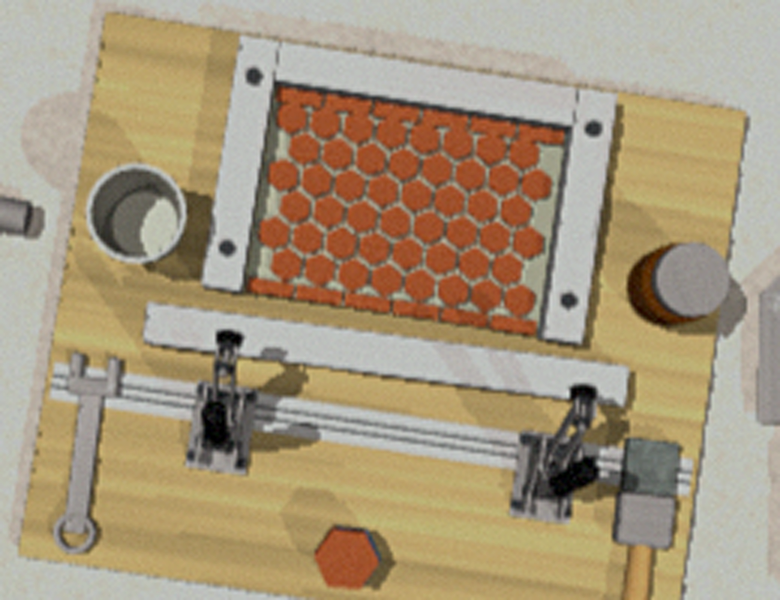

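The crop confirms the fits: sizes came out at 286 and 360×30 mm. The board's yaw is −9.5°, and the bar is about 15 mm away and 1.1° askew. Next, the clamps' y positions on the board, from both cameras.

```bash
cat >> h.py <<'E'
A=np.radians(80.514-90);O=np.array([.6465,-.035,0])
RB=Ro.from_euler('z',A).as_matrix()
def toB(X): return (np.asarray(X)-O)@RB
def toW(X): return np.asarray(X)@RB.T+O
E
python3 - <<'E'
from h import *
for c in('top','side'):
    B=toB(cloud(c,np.load(c+'0.npy'))).reshape(-1,3)
    for s in(1,-1):
        q=B[(abs(B[:,0]+80)<60)&(abs(s*B[:,1]-115)<45)&(B[:,2]>.06)&(B[:,2]<.18)]
        for nm,k in(('handle',q[:,0]<-.085),('arm',q[:,0]>-.085)):
          for z0 in(.065,.085,.105,.125,.145,.165):
            e=q[k&(abs(q[:,2]-z0)<.01)]
            if len(e)>5:print(c,s,nm,z0,len(e),'x',np.percentile(e[:,0],[5,50,95]).round(3),'y',np.percentile(e[:,1],[5,50,95]).round(3))
s=robot.read_state();R=Ro.from_rotvec(s['orientation']).as_matrix();print(toB(s['tool_pos']),RB.T@R)
E
```

```text
[-0.59476081  0.52600145  0.2296189 ] [[-9.96699678e-01  8.11772787e-02 -2.68717959e-05]
 [ 8.11772796e-02  9.96699678e-01 -3.54008586e-05]
 [ 2.39093649e-05 -3.74654037e-05 -9.99999999e-01]]
```

```bash
python3 - <<'E'
from h import *
for c in('top','side'):
    B=toB(cloud(c,np.load(c+'0.npy'))).reshape(-1,3)
    for s in(1,-1):
        q=B[(abs(B[:,0]+.08)<.06)&(abs(s*B[:,1]-.115)<.045)&(B[:,2]>.055)&(B[:,2]<.18)]
        for z0 in(.065,.085,.105,.125,.145,.165):
            e=q[(abs(q[:,2]-z0)<.01)]
            if len(e)>5:print(c,s,z0,len(e),'x',np.percentile(e[:,0],[5,50,95]).round(3),'y',np.percentile(e[:,1],[5,50,95]).round(3))
E
```

```text
top 1 0.065 87 x [-0.108 -0.081 -0.075] y [0.098 0.108 0.127]
top 1 0.085 33 x [-0.113 -0.103 -0.071] y [0.104 0.111 0.12 ]
top 1 0.105 23 x [-0.109 -0.069 -0.063] y [0.105 0.111 0.12 ]
top 1 0.125 125 x [-0.103 -0.05  -0.035] y [0.105 0.113 0.12 ]
top 1 0.145 14 x [-0.104 -0.101 -0.082] y [0.105 0.109 0.117]
top 1 0.165 68 x [-0.099 -0.092 -0.084] y [0.105 0.112 0.12 ]
top -1 0.065 107 x [-0.11  -0.082 -0.074] y [-0.148 -0.129 -0.119]
top -1 0.085 52 x [-0.112 -0.077 -0.066] y [-0.141 -0.129 -0.126]
top -1 0.105 36 x [-0.109 -0.084 -0.057] y [-0.139 -0.128 -0.127]
top -1 0.125 141 x [-0.102 -0.051 -0.035] y [-0.141 -0.133 -0.127]
top -1 0.145 22 x [-0.103 -0.098 -0.09 ] y [-0.135 -0.127 -0.126]
top -1 0.165 69 x [-0.099 -0.092 -0.084] y [-0.14  -0.133 -0.127]
side 1 0.065 207 x [-0.112 -0.087 -0.073] y [0.096 0.105 0.126]
side 1 0.085 145 x [-0.11  -0.079 -0.064] y [0.104 0.106 0.119]
side 1 0.105 155 x [-0.107 -0.066 -0.046] y [0.104 0.106 0.119]
side 1 0.125 202 x [-0.103 -0.058 -0.037] y [0.104 0.107 0.118]
side 1 0.145 82 x [-0.101 -0.094 -0.085] y [0.104 0.106 0.112]
side 1 0.165 79 x [-0.098 -0.091 -0.084] y [0.104 0.107 0.113]
side -1 0.065 420 x [-0.112 -0.086 -0.072] y [-0.151 -0.142 -0.122]
side -1 0.085 259 x [-0.11  -0.076 -0.064] y [-0.143 -0.141 -0.129]
side -1 0.105 288 x [-0.107 -0.066 -0.043] y [-0.143 -0.141 -0.129]
side -1 0.125 389 x [-0.103 -0.057 -0.035] y [-0.143 -0.141 -0.13 ]
side -1 0.145 151 x [-0.101 -0.095 -0.086] y [-0.144 -0.142 -0.136]
side -1 0.165 167 x [-0.098 -0.091 -0.084] y [-0.143 -0.14  -0.132]
```

Emit:
move_arm(
  deltas=[-0.561, -0.482, 0, 0, 0, 1.4895, 0, -0.561, -0.482, 0, 0, 0, 1.4895, 0, -0.561, -0.482, 0, 0, 0, 1.4895, 0, -0.561, -0.482, 0, 0, 0, 1.4895, 0, -0.561, -0.482, 0, 0, 0, 1.4895, 0, -0.561, -0.482, 0, 0, 0, 1.4895, 0, -0.561, -0.482, 0, 0, 0, 1.4895, 0, -0.561, -0.482, 0, 0, 0, 1.4895, 0, -0.561, -0.482, 0, 0, 0, 1.4895, 0, -0.561, -0.482, 0, 0, 0, 1.4895, 0, -0.561, -0.482, 0, 0, 0, 1.4895, 0, -0.561, -0.482, 0, 0, 0, 1.4895, 0],
  squeeze=10,
)

```text
t: 3.0
tool_pos: [0.5739, -0.0249, 0.2297]
orientation: [2.398, 2.029, 0.0]
force: [-0.2, 0.4, 0.2]
opening: 0.0004
gripper_force: 0.0
```

```bash
cat > st.py <<'E'
from h import *
s=robot.read_state();R=RB.T@Ro.from_rotvec(s['orientation']).as_matrix()
print('t',s['t'].round(2),'B',toB(s['tool_pos']).round(4),'toolx',R[:,0].round(3),'y',R[:,1].round(3),'z',R[:,2].round(3),'F_B',(s['force']@RB).round(2),'op',s['opening'].round(4),'q',np.round(s['q'],2))
E
python3 st.py; python3 - <<'E'
from h import *
B=toB(cloud('top',np.load('top0.npy'))).reshape(-1,3)
q=B[(abs(B[:,1])<.04)&(B[:,0]<-.055)&(B[:,0]>-.15)]
for a in np.arange(-.145,-.055,.01):
    e=q[abs(q[:,0]-a)<.005];print(a.round(3),np.percentile(e[:,2],[5,50,95]).round(4))
E
```

```text
-0.145 [0.0146 0.0185 0.0212]
-0.135 [0.0156 0.0184 0.021 ]
-0.125 [0.0149 0.0184 0.0211]
-0.115 [0.015  0.0179 0.0215]
-0.105 [0.0153 0.018  0.0216]
-0.095 [0.0154 0.0189 0.0216]
-0.085 [0.0158 0.0187 0.0217]
-0.075 [0.016  0.0187 0.022 ]
-0.065 [0.0155 0.0182 0.0211]Traceback (most recent call last):
  File "st.py", line 3, in <module>
    print('t',s['t'].round(2),'B',toB(s['tool_pos']).round(4),'toolx',R[:,0].round(3),'y',R[:,1].round(3),'z',R[:,2].round(3),'F_B',(s['force']@RB).round(2),'op',s['opening'].round(4),'q',np.round(s['q'],2))
              ^^^^^^^^^^^^
AttributeError: 'float' object has no attribute 'round'
```

Emit:
move_arm(
  deltas=[0.002, 0, 0.1, 0, 0, 0, 0, 0.002, 0, 0.16, 0, 0, 0, 0, 0.002, 0, 0.19, 0, 0, 0, 0, 0.002, 0, 0.19, 0, 0, 0, 0, 0.002, 0, 0.19, 0, 0, 0, 0],
)

```text
t: 3.62
tool_pos: [0.5744, -0.0208, 0.0418]
orientation: [2.396, 2.029, 0.002]
force: [-0.4, -0.1, 0.7]
opening: 0.0005
gripper_force: 0.0
```

```bash
sed -i "s/s\['t'\].round(2)/round(s['t'],2)/;s/s\['opening'\].round(4)/round(s['opening'],4)/" st.py; python3 st.py
```

```text
t 3.62 B [-0.0735  0.0022  0.0418] toolx [-0.  1.  0.] y [1.    0.    0.002] z [ 0.002  0.    -1.   ] F_B [-0.36 -0.17  0.66] op 0.0005 q [-0.13  0.23  1.73 -0.    1.18  0.04]
```

Emit:
move_arm(
  deltas=[-0.002, 0.003, 0.001, 0, 0, 0, 0, -0.002, 0.006, 0.001, 0, 0, 0, 0, -0.002, 0.008, 0.001, 0, 0, 0, 0, -0.002, 0.01, 0.001, 0, 0, 0, 0, -0.002, 0.012, 0.001, 0, 0, 0, 0, -0.002, 0.014, 0.001, 0, 0, 0, 0, -0.002, 0.016, 0.001, 0, 0, 0, 0, -0.002, 0.018, 0.001, 0, 0, 0, 0, -0.002, 0.02, 0.001, 0, 0, 0, 0, -0.002, 0.022, 0.001, 0, 0, 0, 0, -0.002, 0.022, 0.001, 0, 0, 0, 0],
)

```text
t: 5.0
tool_pos: [0.5946, -0.0262, 0.0385]
orientation: [2.397, 2.03, 0.0]
force: [-1.5, 0.5, -0.9]
opening: 0.0004
gripper_force: 0.8
```

```bash
python3 st.py
```

```text
t 5.0 B [-0.0526  0.0001  0.0385] toolx [-0.  1.  0.] y [1. 0. 0.] z [ 0.  0. -1.] F_B [-1.54  0.2  -0.87] op 0.0004 q [-0.13  0.29  1.67  0.    1.18  0.04]
```

Emit:
move_arm(
  deltas=[0, 0.0015, 0, 0, 0, 0, 0, 0, 0.003, 0, 0, 0, 0, 0, 0, 0.004, 0, 0, 0, 0, 0, 0, 0.005, 0, 0, 0, 0, 0, 0, 0.006, 0, 0, 0, 0, 0],
)

```text
t: 5.62
tool_pos: [0.6005, -0.0272, 0.0386]
orientation: [-2.397, -2.03, 0.0]
force: [-3.0, 1.1, 0.7]
opening: 0.0004
gripper_force: 1.3
```

```bash
python3 st.py
```

```text
t 5.62 B [-0.0467  0.0001  0.0386] toolx [-0.  1.  0.] y [ 1.  0. -0.] z [-0.  0. -1.] F_B [-3.16  0.6   0.72] op 0.0004 q [-0.13  0.3   1.66  0.    1.18  0.03]
```

Emit:
move_arm(
  deltas=[0, 0.001, 0, 0, 0, 0, 0, 0, 0.002, 0, 0, 0, 0, 0, 0, 0.003, 0, 0, 0, 0, 0, 0, 0.003, 0, 0, 0, 0, 0],
)

```text
t: 6.12
tool_pos: [0.6031, -0.0275, 0.0385]
orientation: [-2.397, -2.03, 0.001]
force: [-4.3, 1.9, 1.8]
opening: 0.0006
gripper_force: 2.3
```

```bash
python3 st.py;  python3 - <<'E'
from fit import *
p,d=robot.read_camera('top')
o,l,W=fit(d,p)
for r in o: print(r)
cv2.imwrite('pics/c1.png',cv2.convertScaleAbs(cv2.resize(p[140:250,240:460,::-1],None,fx=3.6,fy=3.6,interpolation=cv2.INTER_CUBIC),alpha=1.5))
E
```

```text
t 6.12 B [-0.044   0.0002  0.0385] toolx [-0.  1.  0.] y [ 1.     0.    -0.001] z [-0.001  0.    -1.   ] F_B [-4.6   1.17  1.81] op 0.0006 q [-0.13  0.31  1.65  0.    1.19  0.03]
(np.int32(4072), array([344., 135.]), ((728.5234985351562, -30.18646240234375), (323.0588073730469, 220.8454132080078), 80.64422607421875), np.float64(0.04794016124467751))
(np.int32(185), array([423., 202.]), ((604.2574462890625, -195.7664337158203), (31.2896785736084, 30.027019500732422), 81.41824340820312), np.float64(0.04800502066811677))
```

View pics/c1.png

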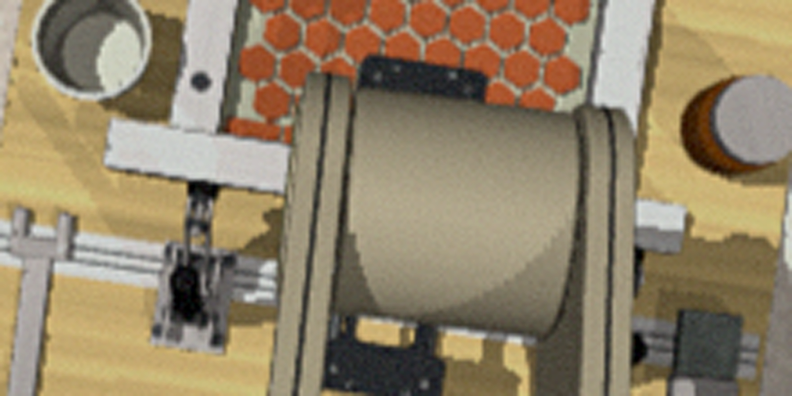

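The left end is touching at (200,150) and the right end (660,215) still shows a small gap, so I'll keep pushing.

Emit:
move_arm(
  deltas=[0, 0.001, 0, 0, 0, 0, 0, 0, 0.002, 0, 0, 0, 0, 0, 0, 0.003, 0, 0, 0, 0, 0, 0, 0.003, 0, 0, 0, 0, 0],
)

```text
t: 6.68
tool_pos: [0.6033, -0.0276, 0.0385]
orientation: [-2.393, -2.027, 0.007]
force: [-19.8, 3.5, 14.9]
opening: 0.0005
gripper_force: 10.9
```

```bash
python3 st.py;  python3 - <<'E'
from fit import *
p,d=robot.read_camera('top')
B=toB(cloud('top',d)).reshape(-1,3)
# inner/outer edge of bar near right end beyond side bar (|y|>.145)
for lo,hi in((.146,.172),(-.172,-.146)):
    e=B[(B[:,1]>lo)&(B[:,1]<hi)&(abs(B[:,2]-.048)<.006)&(B[:,0]>-.06)&(B[:,0]<.02)]
    print(len(e),e[:,0].mean().round(4),np.percentile(e[:,0],[1,99]).round(4))
E
```

```text
t 6.67 B [-0.0439  0.0002  0.0385] toolx [-0.  1. -0.] y [ 1.     0.    -0.007] z [-0.007 -0.    -1.   ] F_B [-20.08   0.24  14.9 ] op 0.0005 q [-0.13  0.31  1.64  0.    1.19  0.03]
160 -0.0155 [-0.0301 -0.0009]
128 -0.015 [-0.03   -0.0004]
```

Both ends are shut at x ≈ 0, with 20 N on the bar. I'll back off, rise, and go above the left clamp.

Emit:
move_arm(
  deltas=[0, -0.006, 0, 0, 0, 0, 0, 0, -0.015, 0, 0, 0, 0, 0, 0, -0.015, -0.01, 0, 0, 0, 0, 0, -0.015, -0.07, 0, 0, 0, 0, 0, -0.015, -0.13, 0, 0, 0, 0, 0, -0.015, -0.19, 0, 0, 0, 0, 0.06, -0.01, -0.19, 0, 0, 0, 0, 0.112, -0.005, -0.19, 0, 0, 0, 0, 0.112, -0.005, -0.19, 0, 0, 0, 0],
)

```text
t: 7.85
tool_pos: [0.6206, 0.0865, 0.2297]
orientation: [2.393, 2.035, 0.003]
force: [0.3, -0.7, 0.0]
opening: -0.0001
gripper_force: 0.0
```

```bash
python3 st.py;  python3 - <<'E'
from fit import *
p,d=robot.read_camera('top')
B=toB(cloud('top',d)).reshape(-1,3)
for lo,hi in((.146,.172),(-.172,-.146)):
    e=B[(B[:,1]>lo)&(B[:,1]<hi)&(abs(B[:,2]-.048)<.006)&(B[:,0]>-.06)&(B[:,0]<.02)]
    print(len(e),e[:,0].mean().round(4),np.percentile(e[:,0],[1,99]).round(4))
E
```

```text
t 7.85 B [-0.0456  0.1156  0.2297] toolx [-0.004  1.     0.001] y [1.    0.004 0.002] z [ 0.002  0.001 -1.   ] F_B [ 0.37 -0.63  0.04] op -0.0001 q [0.06 0.2  1.41 0.   1.53 0.22]<stdin>:6: RuntimeWarning: Mean of empty slice.
  ret = ret.dtype.type(ret / rcount)
Traceback (most recent call last):
IndexError: index -1 is out of bounds for axis 0 with size 0
```

Emit:
move_arm(
  deltas=[-0.001, 0, 0.04, 0, 0, 0, 0, -0.001, 0, 0.072, 0, 0, 0, 0, -0.001, 0, 0.072, 0, 0, 0, 0, -0.001, -0.01, 0.072, 0, 0, 0, 0, -0.001, -0.018, 0.072, 0, 0, 0, 0, -0.001, -0.024, 0.072, 0, 0, 0, 0, -0.001, -0.032, 0.072, 0, 0, 0, 0, -0.001, -0.04, 0.072, 0, 0, 0, 0, -0.001, -0.048, 0.072, 0, 0, 0, 0, -0.001, -0.056, 0.072, 0, 0, 0, 0, -0.001, -0.065, 0.072, 0, 0, 0, 0, -0.001, -0.065, 0.072, 0, 0, 0, 0],
)

```text
t: 9.4
tool_pos: [0.555, 0.0929, 0.1566]
orientation: [-2.397, -2.03, 0.0]
force: [0.5, -0.6, 0.1]
opening: 0.0006
gripper_force: 0.0
```

```bash
python3 st.py;  python3 - <<'E'
from h import *
p,d=robot.read_camera('side')
cv2.imwrite('pics/s2.png',cv2.convertScaleAbs(cv2.resize(p[130:400,200:480,::-1],None,fx=2.2,fy=2.2,interpolation=cv2.INTER_CUBIC),alpha=1.2))
E
```

```text
t 9.4 B [-0.1114  0.1111  0.1566] toolx [-0.  1. -0.] y [ 1.  0. -0.] z [-0. -0. -1.] F_B [ 0.61 -0.48  0.06] op 0.0006 q [0.07 0.08 1.68 0.   1.38 0.24]
```

View pics/s2.png

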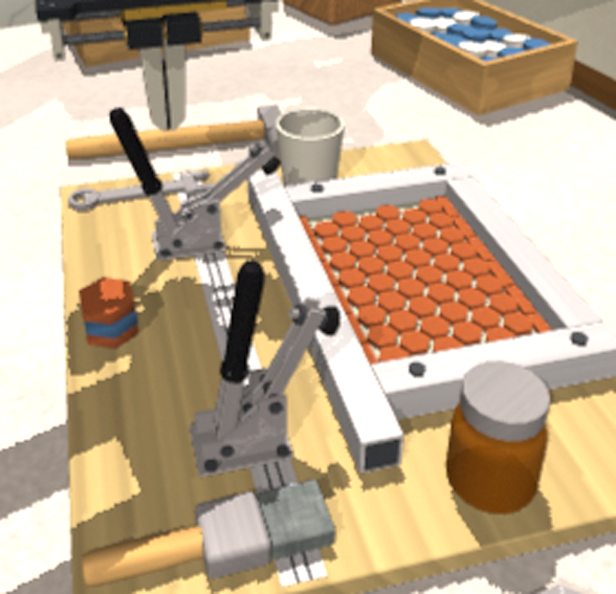

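The bar is flush and the left handle at (135,150) is tipping over. I'll follow it.

Emit:
move_arm(
  deltas=[0, -0.02, 0, 0, 0, 0, 0, 0, -0.04, 0, 0, 0, 0, 0, 0, -0.06, 0, 0, 0, 0, 0, 0, -0.085, 0, 0, 0, 0, 0, 0, -0.085, 0, 0, 0, 0, 0],
)

```text
t: 10.07
tool_pos: [0.4712, 0.107, 0.1567]
orientation: [2.397, 2.031, 0.0]
force: [-0.3, -0.7, -0.3]
opening: 0.0007
gripper_force: 0.0
```

```bash
python3 st.py;  cat > hd.py <<'E'
from h import *
import sys
p,d=robot.read_camera('side');B=toB(cloud('side',d)).reshape(-1,3)
y0=float(sys.argv[1])
q=B[(abs(B[:,1]-y0)<.013)&(B[:,0]<-.12)&(B[:,0]>-.27)&(B[:,2]>.03)]
for a in np.arange(-.265,-.12,.015):
    e=q[abs(q[:,0]-a)<.0075]
    if len(e)>3: print(a.round(3),len(e),np.percentile(e[:,2],[5,50,95]).round(4))
E
python3 hd.py .112
```

```text
t 10.07 B [-0.1963  0.1112  0.1567] toolx [-0.001  1.     0.   ] y [1.    0.001 0.   ] z [ 0.  0. -1.] F_B [-0.14 -0.71 -0.3 ] op 0.0007 q [ 0.12 -0.14  1.9   0.    1.39  0.28]
-0.265 42 [0.2664 0.2731 0.2737]
-0.235 126 [0.0932 0.3292 0.4556]
-0.22 119 [0.0853 0.0971 0.3299]
-0.205 414 [0.0816 0.1832 0.2292]
-0.19 378 [0.0729 0.1774 0.2188]
-0.175 155 [0.0611 0.1748 0.2735]
-0.16 197 [0.0537 0.3389 0.4558]
-0.145 72 [0.043  0.0513 0.0581]
-0.13 94 [0.0377 0.0457 0.2736]
```

Emit:
move_arm(
  deltas=[0, 0, 0.025, 0, 0, 0, 0, 0, 0, 0.05, 0, 0, 0, 0, 0, 0, 0.056, 0, 0, 0, 0, 0, 0, 0.061, 0, 0, 0, 0, 0, 0, 0.066, 0, 0, 0, 0, 0, 0, 0.071, 0, 0, 0, 0, 0, 0, 0.076, 0, 0, 0, 0, 0, 0, 0.08, 0, 0, 0, 0, 0, 0, 0.084, 0, 0, 0, 0, 0, 0, 0.088, 0, 0, 0, 0, 0, 0, 0.09, 0, 0, 0, 0, 0, 0, 0.09, 0, 0, 0, 0],
)

```text
t: 11.62
tool_pos: [0.4716, 0.1068, 0.0664]
orientation: [-2.397, -2.03, 0.001]
force: [-0.5, -0.4, 0.4]
opening: 0.0006
gripper_force: 0.0
```

```bash
python3 st.py; python3 hd.py .112
```

```text
t 11.62 B [-0.1959  0.111   0.0664] toolx [-0.  1. -0.] y [ 1.  0. -0.] z [-0. -0. -1.] F_B [-0.4  -0.48  0.39] op 0.0006 q [ 0.12 -0.04  1.97 -0.    1.21  0.28]
-0.265 44 [0.1788 0.1829 0.1837]
-0.25 41 [0.0463 0.0556 0.1773]
-0.235 155 [0.0467 0.183  0.3772]
-0.22 87 [0.0421 0.0535 0.2403]
-0.205 298 [0.0439 0.0894 0.1264]
-0.19 309 [0.0442 0.0879 0.1256]
-0.175 141 [0.0369 0.0765 0.1834]
-0.16 171 [0.0354 0.2396 0.3635]
-0.145 61 [0.0313 0.0379 0.181 ]
-0.13 86 [0.032  0.0382 0.1834]
```

Left is locked: its end is at z ≈ 0.05 and the force fell away. Now the right clamp.

Emit:
move_arm(
  deltas=[0, 0, -0.06, 0, 0, 0, 0, 0, 0, -0.12, 0, 0, 0, 0, 0, 0, -0.163, 0, 0, 0, 0, -0.05, 0.03, -0.163, 0, 0, 0, 0, -0.1, 0.06, -0.163, 0, 0, 0, 0, -0.15, 0.09, -0.163, 0, 0, 0, 0, -0.2, 0.12, -0.163, 0, 0, 0, 0, -0.245, 0.151, -0.163, 0, 0, 0, 0, -0.245, 0.151, -0.163, 0, 0, 0, 0, -0.245, 0.151, -0.163, 0, 0, 0, 0],
)

```text
t: 12.92
tool_pos: [0.5801, -0.1595, 0.2294]
orientation: [-2.397, -2.029, 0.0]
force: [-0.8, -0.2, -0.1]
opening: 0.0006
gripper_force: 0.0
```

```bash
python3 st.py
```

```text
t 12.93 B [-0.0449 -0.1338  0.2294] toolx [0.001 1.    0.001] y [ 1.    -0.001 -0.001] z [-0.001  0.001 -1.   ] F_B [-0.74 -0.29 -0.05] op 0.0006 q [-0.35  0.14  1.48  0.    1.52 -0.19]
```

Emit:
move_arm(
  deltas=[0, 0, 0.04, 0, 0, 0, 0, 0, 0, 0.072, 0, 0, 0, 0, 0, 0, 0.072, 0, 0, 0, 0, 0, -0.01, 0.072, 0, 0, 0, 0, 0, -0.018, 0.072, 0, 0, 0, 0, 0, -0.024, 0.072, 0, 0, 0, 0, 0, -0.032, 0.072, 0, 0, 0, 0, 0, -0.04, 0.072, 0, 0, 0, 0, 0, -0.048, 0.072, 0, 0, 0, 0, 0, -0.056, 0.072, 0, 0, 0, 0, 0, -0.065, 0.072, 0, 0, 0, 0, 0, -0.065, 0.072, 0, 0, 0, 0],
)

```text
t: 14.42
tool_pos: [0.5157, -0.1489, 0.1576]
orientation: [-2.398, -2.03, 0.0]
force: [-0.4, 0.2, 0.1]
opening: 0.0007
gripper_force: 0.0
```

Emit:
move_arm(
  deltas=[0, -0.02, 0, 0, 0, 0, 0, 0, -0.04, 0, 0, 0, 0, 0, 0, -0.06, 0, 0, 0, 0, 0, 0, -0.085, 0, 0, 0, 0, 0, 0, -0.085, 0, 0, 0, 0, 0],
)

```text
t: 15.05
tool_pos: [0.4318, -0.1349, 0.1577]
orientation: [2.398, 2.03, 0.0]
force: [1.1, 0.1, -0.4]
opening: 0.0008
gripper_force: 0.0
```

```bash
python3 st.py; python3 hd.py -.134
```

```text
t 15.05 B [-0.1953 -0.1339  0.1577] toolx [ 0.  1. -0.] y [ 1. -0.  0.] z [ 0. -0. -1.] F_B [ 1.03  0.29 -0.41] op 0.0008 q [-0.42 -0.24  1.97  0.    1.4  -0.25]
-0.265 138 [0.2677 0.2743 0.275 ]
-0.235 267 [0.0959 0.3276 0.4519]
-0.22 205 [0.0863 0.0978 0.3331]
-0.205 672 [0.0834 0.1799 0.2171]
-0.19 701 [0.0758 0.1772 0.2153]
-0.175 319 [0.0633 0.1757 0.2747]
-0.16 462 [0.0546 0.3563 0.4607]
-0.145 136 [0.0421 0.0511 0.0573]
-0.13 223 [0.0368 0.047  0.2748]
```

Emit:
move_arm(
  deltas=[0, 0, 0.025, 0, 0, 0, 0, 0, 0, 0.05, 0, 0, 0, 0, 0, 0, 0.056, 0, 0, 0, 0, 0, 0, 0.061, 0, 0, 0, 0, 0, 0, 0.066, 0, 0, 0, 0, 0, 0, 0.071, 0, 0, 0, 0, 0, 0, 0.076, 0, 0, 0, 0, 0, 0, 0.08, 0, 0, 0, 0, 0, 0, 0.084, 0, 0, 0, 0, 0, 0, 0.088, 0, 0, 0, 0, 0, 0, 0.091, 0, 0, 0, 0, 0, 0, 0.091, 0, 0, 0, 0],
)

```text
t: 16.6
tool_pos: [0.4322, -0.1349, 0.0663]
orientation: [-2.397, -2.03, 0.0]
force: [-0.9, 0.4, -1.0]
opening: 0.0004
gripper_force: 0.0
```

Emit:
move_arm(
  deltas=[0, 0, -0.06, 0, 0, 0, 0, 0, 0, -0.12, 0, 0, 0, 0, 0, 0, -0.18, 0, 0, 0, 0, 0, -0.05, -0.2, 0, 0, 0, 0, 0, -0.08, -0.2, 0, 0, 0, 0, 0, -0.08, -0.2, 0, 0, 0, 0],
)

```text
t: 17.35
tool_pos: [0.3529, -0.1219, 0.2675]
orientation: [2.396, 2.028, 0.001]
force: [0.1, 0.7, 1.0]
opening: 0.0004
gripper_force: 0.0
```

```bash
python3 st.py; python3 - <<'E'
from fit import *
p,d=robot.read_camera('top');B=toB(cloud('top',d)).reshape(-1,3)
for lo,hi in((.146,.172),(-.172,-.146)):
    e=B[(B[:,1]>lo)&(B[:,1]<hi)&(abs(B[:,2]-.048)<.006)&(B[:,0]>-.06)&(B[:,0]<.02)]
    print(len(e),np.percentile(e[:,0],[1,99]).round(4) if len(e) else '')
p,d=robot.read_camera('side');B=toB(cloud('side',d)).reshape(-1,3)
for y0 in(.112,-.134):
  for a in(-.24,-.22,-.2,-.18):
    e=B[(abs(B[:,1]-y0)<.013)&(abs(B[:,0]-a)<.006)&(B[:,2]>.025)&(B[:,2]<.12)]
    print(y0,a,len(e),np.percentile(e[:,2],[5,50,95]).round(4) if len(e) else '')
cv2.imwrite('pics/s3.png',cv2.convertScaleAbs(cv2.resize(p[130:400,200:480,::-1],None,fx=2.2,fy=2.2,interpolation=cv2.INTER_CUBIC),alpha=1.2))
E
```

```text
t 17.35 B [-0.2753 -0.1341  0.2675] toolx [ 0.001  1.    -0.001] y [ 1.    -0.001  0.002] z [ 0.002 -0.001 -1.   ] F_B [-0.01  0.66  0.97] op 0.0004 q [-0.47 -0.53  2.   -0.    1.68 -0.3 ]
160 [-0.0305 -0.0011]
157 [-0.0302 -0.001 ]
0.112 -0.24 55 [0.046  0.0548 0.0593]
0.112 -0.22 59 [0.0415 0.0521 0.0563]
0.112 -0.2 53 [0.0401 0.0484 0.0526]
0.112 -0.18 49 [0.0365 0.0453 0.0492]
-0.134 -0.24 113 [0.0483 0.0562 0.0595]
-0.134 -0.22 110 [0.0451 0.0528 0.0562]
-0.134 -0.2 106 [0.0419 0.0501 0.0535]
-0.134 -0.18 97 [0.0383 0.0463 0.0498]
```

View pics/s3.png

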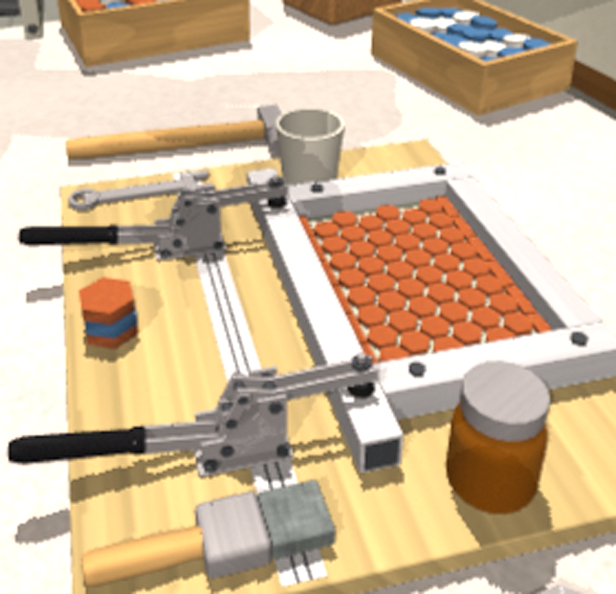

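Both handles (70,235) and (75,443) lie about 9° above level and their feet are on the bar. The bar is flush at both ends and the loose items haven't moved.

```bash
python3 -c "
from plant import robot
print(robot.close_job())"
```

```text
the job is handed in; nothing more can be done
None
```

The loose bar is pushed flush against both side bars, both toggle clamps are locked with their feet on it, the loose items are where they were, and the job was handed in at about 17.5 s; the judge's verdict was not shown.

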